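Free the carton from under the hold-down finger and file it in the tray

TASK

The vial carton on the sloping labelling jig is held down by a spring finger at its upper end and hooked under a fixed lip at its lower end. Swing the finger up and right back until it stays open by itself, unhook the carton from the lip, and lay it flat, printed top still up, lengthwise in the shallow plywood tray, pushed home against the tray's closed end. Leave the finger open and the other things on the table where they are.

Things in the scene. Friction and masses are not known exactly. Their poses are not given: they have to be found in the camera images.
- jig: fixed aluminium jig, base 200 x 110 mm. Origin near the middle of its underside, on the table; x points up the slope as seen from above (away from the robot when not turned), y to the left, z up. Its bed slopes at 20 degrees (0.349 rad), rising toward +x; the bed surface is 55 mm above the table over the origin. The carton lies lengthwise up the slope between 11 mm high side guides, 70 mm over all.
- finger (a joint): hold-down finger, hinged at point finger_hinge; 0 = closed on the carton, grows as the bar goes up and back (toward the jig's +x), 1.75 rad = fully back on its stop. An over-centre spring pulls it shut below about 1.0 rad (about 8 N at the bar when closed, fading to none) and pushes it open beyond, so that released past 1.3 rad it flips fully back and stays.
- finger_bar (a point): middle of the finger's round black cross bar, 12 mm thick, 92 mm long along the jig's y, 105 mm from the hinge; closed, it is over the carton, about 141 mm above the table and 50 mm above the carton's top. A 12 mm wide steel arm joins its middle from the hinge side, leaving 40 mm of free bar on either side; the bar can turn in a grip.
- finger_hinge (a point): centre of the finger's hinge pin (on the jig, along the jig's y), about 112 mm above the table.
- carton_mid (a point): centre of the vial carton held in the jig, 50 x 106 x 43 mm, about 0.08 kg; its x axis is the 50 mm width, y the 106 mm length, z toward its printed top. A like carton that lies on the table is a bystander.
- tray: fixed shallow plywood tray, 160 x 76 mm. Origin at the centre of its underside; x along it toward the closed end, z up. Floor 6 mm above the table, inner width 66 mm, side walls up to 18 mm; the closed end is a wall 40 mm high, its inner face 74 mm from the origin; the -x end is open. A carton that is home has its centre 21 mm from the origin toward +x and 27.5 mm above the table.
- jig_lip (a point): middle of the inner edge, underside, of the fixed steel lip at the bed's lower end. The lip is 44 mm wide, 6 mm thick, 3 mm above the carton's top, and covers the lowest 14 mm of the carton. With the finger open the carton comes clear by sliding it 16 mm or more up the slope along the bed; a low black stop halts it after 24 mm. Then it lifts off.
- spare_carton: bystander: carton like the one in the jig, lying on the table; origin at its underside
- tape: bystander: white tape roll, 92 mm across, 36 mm high
- scanner: bystander: small black finger scanner, 49 x 33 x 21 mm
- pen: bystander: marker pen, 136 mm long, lying flat

How it is judged:
On the way, in this order (a step that is already met when the one before it is completed fails the run):
1. the finger is swung fully back and stays open, the carton still in the jig (value of joint finger above 1.5 rad and distance of carton_mid from where it was at the start of the episode below 0.04 m), for 0.2 s.
2. the carton is unhooked and lifted clear of the jig (distance of carton_mid from where it was at the start of the episode above 0.05 m and contact force between carton and jig below 0.01 N), for 0.2 s.
At the end, for the whole second after the job is handed in: the carton lies flat (within 0.08 rad), printed top up, lengthwise on the tray's floor between the side walls, its end within 5 mm of the closed end wall, at rest; the finger stands open (above 1.5 rad) (x of carton_mid in the frame of tray between 0.016 and 0.026 m and y of carton_mid in the frame of tray between -0.012 and 0.012 m and z of carton_mid in the frame of tray between 0.022 and 0.032 m and angle between carton_mid's own z axis and vertical below 0.08 rad and linear speed of carton below 0.02 m/s and value of joint finger above 1.5 rad); the robot touches nothing.
It fails at once if a bystander (spare carton, tape roll, scanner, pen) is shifted by more than 30 mm (distance of any of spare_carton, tape, scanner, pen from where it was at the start of the episode above 0.03 m).
It also fails if it takes over 58 s, if anything falls off the work surface, if the arm or the gripper's body presses on something with over 40 N, if the wrist force passes 120 N, or if a joint passes its speed limit or range.

ROBOT

A 6-joint arm with a two-finger parallel gripper is mounted at the origin on a cart in front of the work surface, level with it; the furniture and walls round the work are solid. World frame = base frame: x ahead of the robot, y to its left, z up, the work surface at z = 0. Lengths are in m, angles in rad, forces in N, time in s.
With the tool pointing down it reaches from about 0.35 to 0.775 m from the base axis. Payload 5.5 kg.
Tool frame: the origin (TCP) lies between the finger pads; the fingertips stand tip_reach ahead of it and the grasp point (between the pads) lies 11 mm behind it (tip_reach is the distance from the TCP to the fingertips, in m); z points along the fingers, y is the line along which they close (so a half turn about z gives the same grasp; the last joint's range is limited). The gripper opens to 85 mm and grips with 20 to 120 N. Pads are 22 mm wide; open, the fingers measure 114 mm over their backs; the gripper's body (76 mm by 85 mm) begins 54 mm behind the grasp point. The pads swing forward as they close: fully open they stand 13 mm farther back than shut.
Start: joints at [0.977, 0.313, 0.046, 1.304, 0, 1.431], TCP at [0.252, 0.517, 0.219] pointing down, gripper open.
Joint ranges: [-2.76, 2.76], [-0.86, 1.69], [-1.03, 1.26], [-2.2, 2.34], [-1.47, 1.5], [-3.14, 3.14]. Speed limits (rad/s): [2.57, 2.57, 3.14, 3.14, 3.14, 3.14].

INTERFACE

Orientations are given as [roll, pitch, yaw] about the fixed x, y, z axes, in that order (R = Rz(yaw) Ry(pitch) Rx(roll)).
In Python, from station import * gives the robot as it stands. The module is installed in compiled form; this text tells all that it offers.
- The arm moves only by the tool jog_arm, never from a script. Its argument "moves" is a list of rows, each a list of 7 numbers: the shift along the world's x, y, z in m, then the turn, a rotation vector about the world's x, y, z in rad, then the gripper command: -1 is fully open, 1 is shut, values between are in proportion. In form: [[dx, dy, dz, wx, wy, wz, claw], ...]. A call has 1 to 20 rows; each row shifts and turns the commanded pose from where the row before left it; what a row does not reach is not made up. A row lasts 1/8 s, in which the tool goes at most 62.5 mm and 10.7 degrees, less where a joint would pass 70% of its speed; a pose out of reach is approached as far as the arm can. A call is refused whole if a number of a shift passes 0.0625 or a number of a turn 0.188, either way. A call with a gripper value outside its range is refused whole. The fingers move at their own pace and stop on an object; "grip_force" is the grip in N (left out, the last holds). Time passes only in rows, so rows that do not move let the fingers close. It gives the time, the measured TCP pose, the force, the opening and the grip force at its end, in the units of the state.
- read_state(): the state, without advancing time (a new reading comes with each control period).
- get_image(name): name is "scene" or "top" or "wrist"; returns a dict with "image" (480x640x3 uint8, blue, green, red), "intrinsics" (3x3 intrinsics, pixels), "world_to_cam" (4x4, takes a point from world to camera coordinates). Camera axes: x right, y down, z forward; pixel columns grow to the right and rows downward; lengths in m; the calibration is good to about 2 mm. The wrist camera is an equidistant fisheye: a pixel r from the principal point sees the ray r / f radians off the axis. A picture is of the moment at which its call begins. There is no depth.
- job_done(): hands the job in; it is judged then, once.
Trained networks look in the newest picture that a camera, given by its name, has taken for a name from the list of things; names that differ only in an ending like _2 or _b are one class to them, and where a whole thing is asked for, a point or a joint stands for the part that bears it (a point fixed in the world has none). Each returns a list of dicts, best first, with "score" (0 to 1); they miss things now and then, are a little off and sometimes report something else, mostly with a low value. They report only what shows in the picture. A call takes as long as a camera call.
- boxes_of(camera, thing): "at" ([column, row] in pixels, amid what is visible of it).
- spot_point(camera, thing): "at" ([column, row] in pixels: a listed point, or the origin of a listed thing).
The state is a dict: "time": time; "joints": joint angles; "qd": joint speeds; "effort": joint torques, N m; "tcp_pos": TCP position; "tcp_rot": TCP orientation; "ft_force": force on the tool from outside, world axes, zero at the start; "moment": the same for the moment, N m; "grip_width": finger opening in m; "gripper_force": force on a finger pad.
Only numpy, scipy, OpenCV 4.12 (cv2) and the standard library are available. Lean on these libraries where they do the work, as an engineer would, in place of code of your own. Each camera call takes 0.05 s, during which the arm holds its last target. There are 200 camera calls.

## Working session

There is one attempt and no reset: what is moved stays moved. The work goes in short steps, Python scripts to look and compute and a tool call to move; the robot and the scene stay as the last step left them, time stands still between calls to the robot, and variables do not carry over. Pictures are saved under pics/ and viewed, at most 10 in all, crops included, and the job is handed in when it is done.

Besides the shell and the picture viewer there is one more tool, called after ">>>" as name([rows], argument=value, ...), one row to a line, values as JSON. jog_arm: Moves the arm, as the interface text tells. Its arguments: {"type":"object","properties":{"moves":{"type":"array"},"grip_force":{"type":"number"}},"required":["moves"]}

```bash
mkdir -p pics; cat > h.py <<'E'
from station import *
import numpy as np, cv2
from scipy.optimize import least_squares
from scipy.spatial.transform import Rotation as Ro
def cam(n):
    d=get_image(n); return d
def proj(d,P):
    K=np.array(d["intrinsics"]);T=np.array(d["world_to_cam"])
    p=(T[:3,:3]@np.atleast_2d(P).T).T+T[:3,3]
    return np.c_[K[0,0]*p[:,0]/p[:,2]+K[0,2],K[1,1]*p[:,1]/p[:,2]+K[1,2]]
def ray(d,uv,fish=False):
    K=np.array(d["intrinsics"]);T=np.array(d["world_to_cam"]);R=T[:3,:3]
    v=np.array([(uv[0]-K[0,2])/K[0,0],(uv[1]-K[1,2])/K[1,1],1.])
    if fish:
        r=np.hypot(v[0],v[1]); v=np.array([v[0]/r*np.sin(r),v[1]/r*np.sin(r),np.cos(r)])
    return -R.T@T[:3,3], R.T@v/np.linalg.norm(v)
def atz(d,uv,z,fish=False):
    o,v=ray(d,uv,fish); return o+v*(z-o[2])/v[2]
def tri(rs):
    A=sum(np.eye(3)-np.outer(v,v) for o,v in rs);b=sum((np.eye(3)-np.outer(v,v))@o for o,v in rs)
    return np.linalg.solve(A,b)
E
cat > a.py <<'E'
from h import *
np.set_printoptions(precision=4,suppress=True)
D={}
for n in("scene","top"):
    D[n]=cam(n); cv2.imwrite(f"pics/{n}1.png",D[n]["image"])
Z=dict(jig=0,finger_bar=.141,finger_hinge=.112,carton_mid=.07,tray=0,jig_lip=.06,spare_carton=0,tape=0,scanner=0,pen=0)
for t,z in Z.items():
    rs=[]
    for n in D:
        for q in spot_point(n,t)[:2]:
            print(t,n,np.round(q["at"],1),round(q["score"],2),atz(D[n],q["at"],z))
        s=spot_point(n,t)
        if s: rs.append(ray(D[n],s[0]["at"]))
    if len(rs)==2: print("   tri",tri(rs))
print(read_state()["tcp_pos"],read_state()["tcp_rot"],read_state()["time"],read_state()["ft_force"])
E
python3 a.py
```

```text
jig scene [272.2 278.3] 0.81 [ 0.481 -0.014  0.   ]
jig top [270.8 271.9] 0.82 [ 0.4811 -0.023   0.    ]
   tri [ 0.4786 -0.0213  0.0046]
finger_bar scene [253.3 221.4] 0.77 [ 0.444  -0.0153  0.141 ]
finger_bar scene [404.4 332.9] 0.48 [ 0.3574 -0.3882  0.141 ]
finger_bar top [261. 283.] 0.84 [ 0.4519 -0.0169  0.141 ]
   tri [ 0.4494 -0.0143  0.1387]
finger_hinge scene [295.9 215.5] 0.81 [ 0.5529 -0.0156  0.112 ]
finger_hinge scene [258.2 253.3] 0.51 [ 0.4052 -0.0676  0.112 ]
finger_hinge top [262.9 229. ] 0.7 [ 0.5585 -0.0149  0.112 ]
finger_hinge top [265.7 307.4] 0.66 [ 0.4064 -0.024   0.112 ]
   tri [ 0.5576 -0.0134  0.1097]
carton_mid scene [259.3 253.6] 0.55 [ 0.4524 -0.0148  0.07  ]
carton_mid top [262.2 282.6] 0.6 [ 0.4551 -0.0119  0.07  ]
   tri [ 0.4552 -0.0116  0.0675]
tray scene [407.2 329. ] 0.91 [ 0.5201 -0.3021  0.    ]
tray top [396.7 258.3] 0.87 [ 0.514 -0.3    0.   ]
   tri [ 0.5155 -0.3017  0.0021]
jig_lip scene [239.9 258.5] 0.56 [0.4277 0.0129 0.06  ]
jig_lip top [261.5 303. ] 0.61 [ 0.4141 -0.0105  0.06  ]
   tri [ 0.4125 -0.0106  0.0762]
spare_carton scene [232.  252.2] 0.81 [0.4962 0.1268 0.    ]
spare_carton scene [296.8 214.9] 0.68 [0.7204 0.1462 0.    ]
spare_carton top [202.1 260.9] 0.73 [0.5036 0.1284 0.    ]
spare_carton top [400.2 258.4] 0.22 [ 0.5139 -0.3077  0.    ]
   tri [ 0.5022  0.1309 -0.0042]
tape scene [473.5 295.6] 0.8 [ 0.6826 -0.3451  0.    ]
tape top [417.7 187.5] 0.93 [ 0.6749 -0.35    0.    ]
   tri [ 0.6733 -0.3484  0.0066]
scanner scene [377.6 286.6] 0.76 [ 0.5916 -0.1906  0.    ]
scanner top [344.8 223.8] 0.8 [ 0.5899 -0.1853  0.    ]
   tri [ 0.5919 -0.1874 -0.002 ]
pen top [202.  175.1] 0.75 [0.6975 0.137  0.    ]
[0.2521 0.5168 0.2187] [3.1415 0.     2.6878] 2.1 [ 0.4736 -0.0084  0.2372]
```

```bash
python3 -c "
import cv2
a=cv2.imread('pics/scene1.png')[150:450,150:550];b=cv2.imread('pics/top1.png')[130:430,140:540]
cv2.imwrite('pics/s1.png',cv2.resize(a,(800,600),interpolation=3));cv2.imwrite('pics/t1.png',cv2.resize(b,(800,600),interpolation=3))"
```

```text
(no output)
```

View pics/s1.png

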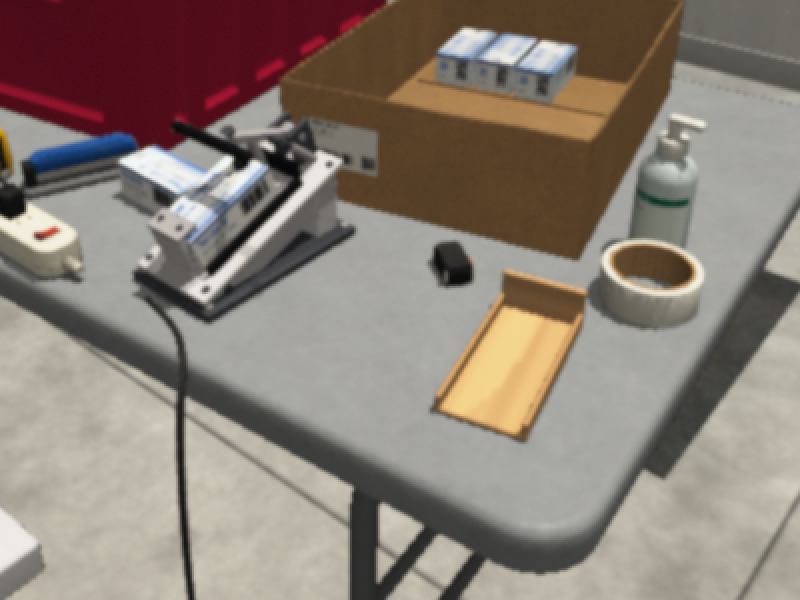

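View pics/t1.png

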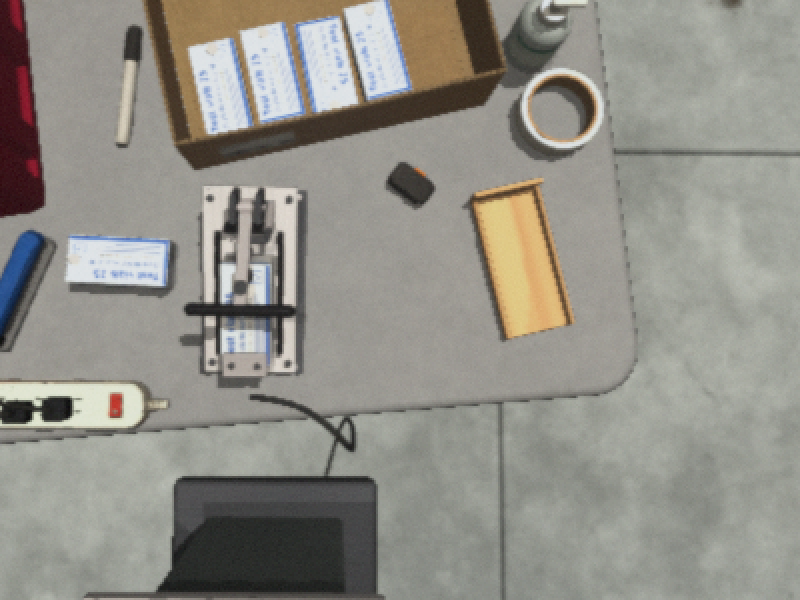

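The scene view shows the jig with the black bar over the carton and the tray to its right, closed end away from the robot. In the top crop the bar runs (187,309)–(295,311), and the tray goes from (472–542, 187) at the closed end to (505–573, 331) at the open end. Next I need the yaws.

```bash
cat > b.py <<'E'
from h import *
import station
np.set_printoptions(precision=4,suppress=True)
print([n for n in dir(station) if not n.startswith('__')], getattr(station,'tip_reach',None))
d=cam("top"); c=lambda u,v:(140+u/2,130+v/2)
def seg(a,b,za,zb=None):
    A=atz(d,c(*a),za);B=atz(d,c(*b),za if zb is None else zb);v=B-A
    print(A,B,"ang",np.arctan2(v[1],v[0]))
seg((187,309),(295,311),.141)            # bar -> -pi/2+yaw
seg((202,374),(202,186),.004);seg((298,374),(299,190),.004)
seg((242,290),(244,200),.139,.112)
seg((505,338),(473,196),.018);seg((573,323),(542,184),.018);seg((472,194),(542,180),.04)
E
python3 b.py
```

```text
['MotionError', 'boxes_of', 'get_image', 'job_done', 'read_state', 'spot_point', 'tip_reach'] 0.008
[0.4486 0.0343 0.141 ] [ 0.4478 -0.0664  0.141 ] ang -1.578737392367189
[0.3832 0.0386 0.004 ] [0.5883 0.0451 0.004 ] ang 0.03149451112653601
[ 0.3842 -0.0647  0.004 ] [ 0.5851 -0.0624  0.004 ] ang 0.011440649679203413
[ 0.4669 -0.0163  0.139 ] [ 0.5565 -0.0132  0.112 ] ang 0.03479351005469786
[ 0.4249 -0.286   0.018 ] [ 0.5783 -0.2532  0.018 ] ang 0.21059334830588483
[ 0.4416 -0.3593  0.018 ] [ 0.5925 -0.329   0.018 ] ang 0.19801066976925452
[ 0.5769 -0.2486  0.04  ] [ 0.593  -0.3239  0.04  ] ang -1.3603952349051023
```

>>> jog_arm([
  [0.02, -0.056, 0.01, 0, 0, -0.11, -1],
  [0.02, -0.056, 0.01, 0, 0, -0.11, -1],
  [0.02, -0.056, 0.01, 0, 0, -0.11, 0],
  [0.02, -0.056, 0, 0, 0, -0.11, 0],
  [0.02, -0.056, 0, 0, 0, -0.11, 0],
  [0.02, -0.056, 0, 0, 0, -0.11, 0],
  [0.02, -0.056, 0, 0, 0, -0.11, 0],
  [0.02, -0.056, 0, 0, 0, -0.11, 0],
  [0.02, -0.056, 0, 0, 0, -0.11, 0],
  [0.02, -0.056, -0.01, 0, 0, -0.11, 0],
  [0, 0, 0, 0, 0, 0, 0],
], grip_force=40)

```text
time: 3.52
tcp_pos: [0.4529, -0.0467, 0.2378]
tcp_rot: [-3.141, 0.0, 1.581]
ft_force: [-0.2, 1.1, 0.5]
grip_width: 0.0425
gripper_force: 0.0
```

```bash
cat > c.py <<'E'
from h import *
import sys
np.set_printoptions(precision=4,suppress=True)
d=cam("wrist"); cv2.imwrite(f"pics/w{sys.argv[1]}.png",d["image"])
for a in sys.argv[2:]:
    t,z=a.split(':')
    for q in spot_point("wrist",t)[:2]: print(t,np.round(q["at"],1),round(q["score"],2),atz(d,q["at"],float(z),True))
s=read_state();print(s["tcp_pos"],s["tcp_rot"],s["grip_width"],s["time"],s["joints"],s["ft_force"])
E
python3 c.py 1 finger_bar:.141 finger_hinge:.112 carton_mid:.07 jig_lip:.06 jig:0 tray:0
```

```text
finger_bar [313.7 192. ] 0.92 [ 0.4488 -0.0175  0.141 ]
finger_hinge [314.2 192.9] 0.62 [ 0.4485 -0.0223  0.112 ]
carton_mid [320.1 181.4] 0.95 [ 0.4527 -0.0181  0.07  ]
jig_lip [267.9 180.4] 0.93 [ 0.4056 -0.0184  0.06  ]
jig [345.1 173.1] 0.86 [ 0.4786 -0.0167  0.    ]
tray [360.7 396.2] 0.75 [ 0.5087 -0.3052 -0.    ]
tray [318.2 179.5] 0.4 [ 0.4503 -0.0239  0.    ]
[ 0.4519 -0.0418  0.2391] [3.1409 0.0001 1.5905] 0.04274342058247304 3.875 [-0.2696  0.0719 -0.2037  1.2945  0.0001  1.2815] [ 0.3706 -0.2712 -0.367 ]
```

View pics/w1.png

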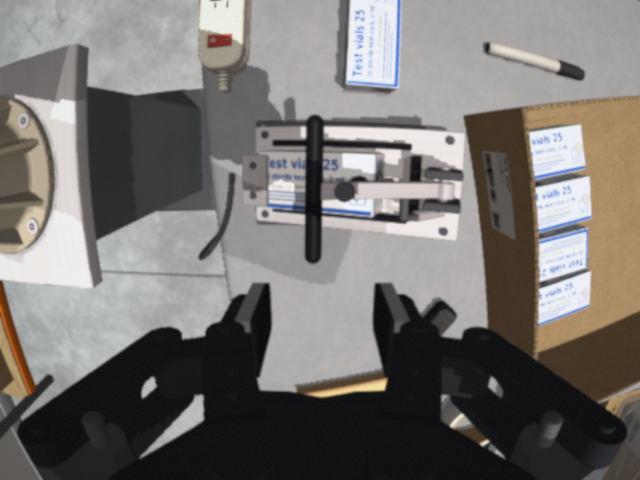

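The bar shows at column 314, rows 115–262, matching the triangulation. I'll lower onto its right half and close.

>>> jog_arm([
  [-0.003, -0.001, -0.036, 0, 0, 0, 0],
  [0, 0, -0.036, 0, 0, 0, 0],
  [0, 0, -0.037, 0, 0, 0, 0],
  [0, 0, 0, 0, 0, 0, 0.4],
  [0, 0, 0, 0, 0, 0, 0.8],
  [0, 0, 0, 0, 0, 0, 1],
  [0, 0, 0, 0, 0, 0, 1],
], grip_force=50)

```text
time: 4.75
tcp_pos: [0.447, -0.0434, 0.1306]
tcp_rot: [-3.138, -0.0, 1.588]
ft_force: [-6.4, 1.1, -0.9]
grip_width: 0.0077
gripper_force: 47.2
```

```bash
cat > e.py <<'E'
import numpy as np
np.set_printoptions(precision=4,suppress=True)
h=np.array([.557,.111]);b=np.array([.449,.1395]);v=b-h;print(np.linalg.norm(v))
v*=.105/np.linalg.norm(v)
p=v
for k in range(1,19):
    a=k*.098; q=np.array([v[0]*np.cos(a)+v[1]*np.sin(a),-v[0]*np.sin(a)+v[1]*np.cos(a)]);print(round(a,2),q-p);p=q
E
python3 e.py
```

```text
0.11169713514678883
0.1 [0.0031 0.0098]
0.2 [0.0041 0.0095]
0.29 [0.005 0.009]
0.39 [0.0058 0.0085]
0.49 [0.0066 0.0079]
0.59 [0.0074 0.0072]
0.69 [0.008  0.0064]
0.78 [0.0086 0.0056]
0.88 [0.0091 0.0047]
0.98 [0.0095 0.0038]
1.08 [0.0099 0.0029]
1.18 [0.0101 0.0019]
1.27 [0.0102 0.0009]
1.37 [ 0.0103 -0.0001]
1.47 [ 0.0102 -0.0011]
1.57 [ 0.0101 -0.0021]
1.67 [ 0.0098 -0.0031]
1.76 [ 0.0095 -0.004 ]
```

```bash
python3 c.py 2 finger_bar:.141; python3 - <<'E'
from h import *
d=cam("scene");a=d["image"][180:280,210:310];w=cv2.imread("pics/w2.png")[120:420,190:490]
cv2.imwrite("pics/c2.png",np.hstack([cv2.resize(w,(400,400),interpolation=3),cv2.resize(a,(400,400),interpolation=3)]))
E
```

```text
finger_bar [325.3 233. ] 0.59 [ 0.4499 -0.0156  0.141 ]
finger_bar [465.7 368.5] 0.47 [ 0.5203 -0.0827  0.141 ]
[ 0.447  -0.0435  0.1306] [-3.1381 -0.0004  1.5882] 0.007870739808089259 4.85 [-0.2756  0.124  -0.4185  1.0318 -0.0006  1.2777] [-6.209   0.8972 -1.3541]
```

View pics/c2.png

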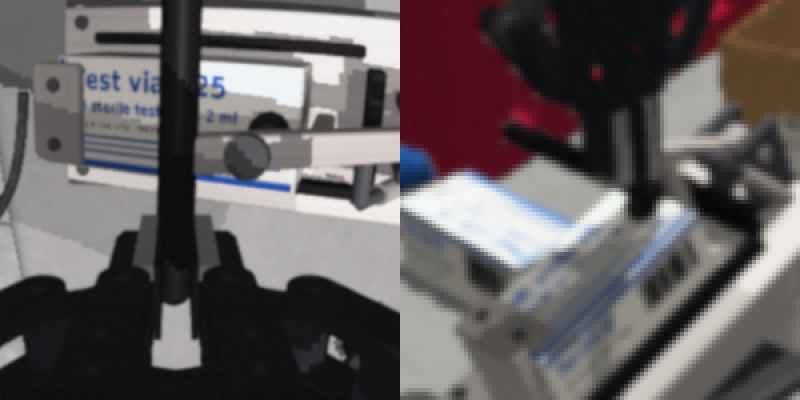

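The wrist view shows the bar well seated between both pads, clear of the steel arm. I'll start the arc.

>>> jog_arm([
  [0.003, 0, 0.01, 0, 0, 0, 1],
  [0.004, 0, 0.0095, 0, 0, 0, 1],
  [0.005, 0, 0.009, 0, 0, 0, 1],
  [0.006, 0, 0.0085, 0, 0, 0, 1],
  [0.0065, 0, 0.008, 0, 0, 0, 1],
  [0.0075, 0, 0.007, 0, 0, 0, 1],
  [0.008, 0, 0.0065, 0, 0, 0, 1],
  [0.0085, 0, 0.0055, 0, 0, 0, 1],
  [0.009, 0, 0.0045, 0, 0, 0, 1],
])

```text
time: 6.02
tcp_pos: [0.5072, -0.0442, 0.1984]
tcp_rot: [-3.142, -0.0, 1.588]
ft_force: [-0.1, 0.3, -0.1]
grip_width: -0.0003
gripper_force: 0.0
```

```bash
python3 c.py 3 finger_bar:.141; python3 - <<'E'
from h import *
d=cam("scene");a=d["image"][160:280,210:330];w=cv2.imread("pics/w3.png")[120:420,190:490]
for n in("scene","top"):
    e=cam(n)
    for q in spot_point(n,"finger_bar")[:2]: print(n,q,atz(e,q["at"],.141))
cv2.imwrite("pics/c3.png",np.hstack([cv2.resize(w,(400,400),interpolation=3),cv2.resize(a,(400,400),interpolation=3)]))
E
```

```text
finger_bar [221.9 206. ] 0.93 [ 0.4495 -0.0181  0.141 ]
[ 0.5079 -0.0443  0.1985] [3.1404 0.0002 1.588 ] 0.00033264782698506494 6.125 [-0.2447  0.1935 -0.1615  1.2147  0.0001  1.3089] [-0.003   0.0911  0.185 ]
scene {'at': [251.6, 220.5], 'score': 0.81} [ 0.44448376 -0.01021892  0.141     ]
top {'at': [258.4, 284.8], 'score': 0.51} [ 0.44854589 -0.01211638  0.141     ]
```

View pics/c3.png

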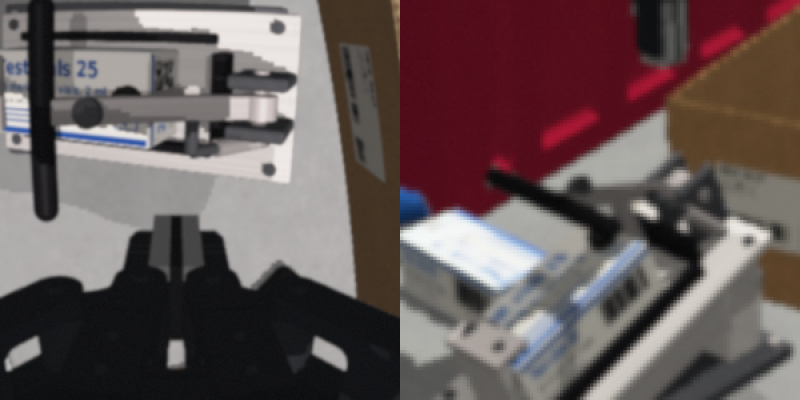

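The bar slipped out downward and the finger closed again. A grip in line with the lift direction is weak, so I'll tilt the tool about 42° to get one jaw under the bar, then rotate along with the swing.

>>> jog_arm([
  [-0.025, 0, 0.012, 0, 0, 0, 0],
  [-0.025, 0, 0.012, 0, -0.185, 0, 0],
  [-0.02, 0, 0, 0, -0.185, 0, 0],
  [-0.02, 0, -0.01, 0, -0.185, 0, 0],
  [-0.013, 0.001, -0.024, 0, -0.185, 0, 0],
  [0, 0, 0, 0, 0, 0, 0],
])

```text
time: 7.12
tcp_pos: [0.4076, -0.0493, 0.2031]
tcp_rot: [2.395, 0.019, 1.58]
ft_force: [0.4, 0.8, -1.1]
grip_width: 0.0425
gripper_force: 0.0
```

```bash
python3 c.py 4 finger_bar:.141; python3 - <<'E'
from h import *
s=read_state();p=np.array(s["tcp_pos"]);R=Ro.from_euler('xyz',s["tcp_rot"]).as_matrix();print(R[:,2],R[:,1])
b=np.array([.449,-.0425,.140]);v=b-p;print("along z",v@R[:,2],"along y",v@R[:,1],"along x",v@R[:,0])
E
```

```text
finger_bar [304.7 189. ] 0.83 [ 0.4504 -0.0156  0.141 ]
finger_bar [317. 301.] 0.62 [ 0.4623 -0.0944  0.141 ]
[ 0.4042 -0.0454  0.1957] [2.4091 0.0096 1.5833] 0.04271776066038266 7.225 [-0.6413 -0.6041 -1.0277  0.5233  0.4127  1.048 ] [ 1.4951 -0.8226 -2.1985]
[ 0.66873445  0.00121462 -0.74350035] [0.74339601 0.01573946 0.66866632]
along z 0.07135306102966955 along y -0.003898019733362512 along x 0.0028772972737143854
```

>>> jog_arm([
  [0.0135, 0.001, -0.016, 0, 0, 0, 0],
  [0.0135, 0.001, -0.016, 0, 0, 0, 0],
  [0.0135, 0.001, -0.016, 0, 0, 0, 0],
  [0, 0, 0, 0, 0, 0, 0],
])

```text
time: 7.72
tcp_pos: [0.4519, -0.0453, 0.1645]
tcp_rot: [2.439, -0.001, 1.594]
ft_force: [0.2, -0.1, 0.1]
grip_width: 0.043
gripper_force: 0.0
```

```bash
cat > g.py <<'E'
from h import *
import sys
np.set_printoptions(precision=4,suppress=True)
s=read_state();p=np.array(s["tcp_pos"]);R=Ro.from_euler('xyz',s["tcp_rot"]).as_matrix();print(p,"z",R[:,2],"y",R[:,1],s["joints"],s["ft_force"],s["grip_width"])
b=np.array([float(a) for a in sys.argv[1:4]]);v=b-p;print("b along z",v@R[:,2],"along y",v@R[:,1],"along x",v@R[:,0])
E
python3 g.py .449 -.0425 .140
```

```text
[ 0.4519 -0.0453  0.1645] z [ 0.6463  0.0156 -0.7629] y [0.7627 0.0171 0.6465] [-0.5177 -0.41   -1.0276  0.3252  0.3399  1.1415] [ 0.221  -0.1482  0.1252] 0.0430043988810986
b along z 0.016891271789794285 along y -0.0180437906183302 along x 0.0028533285879120147
```

>>> jog_arm([
  [0, 0.001, 0, 0, 0.09, 0, 0],
  [0, 0.001, -0.003, 0, 0.09, 0, 0],
  [-0.004, 0.001, -0.01, 0, 0, 0, 0],
  [0, 0, -0.008, 0, 0, 0, 0],
  [0, 0, 0, 0, 0, 0, 0],
])

```text
time: 8.35
tcp_pos: [0.4466, -0.0434, 0.1444]
tcp_rot: [2.615, -0.002, 1.591]
ft_force: [-0.3, -0.7, -0.8]
grip_width: 0.0427
gripper_force: 0.0
```

```bash
python3 g.py .449 -.0425 .140
```

```text
[ 0.4466 -0.0434  0.1444] z [ 0.5027  0.0121 -0.8644] y [0.8642 0.016  0.5029] [-0.4382 -0.2928 -0.9061  0.4774  0.2262  1.1689] [-0.2913 -0.6593 -0.8451] 0.042721189531520626
b along z 0.0050227365556494855 along y -0.00012955583139237633 along x 0.0008907326579498084
```

>>> jog_arm([
  [0.005, 0, -0.0085, 0, 0, 0, 0],
  [0.005, 0, -0.0085, 0, 0, 0, 0],
  [0, 0, 0, 0, 0, 0, 0.4],
  [0, 0, 0, 0, 0, 0, 0.7],
  [0, 0, 0, 0, 0, 0, 0.8],
  [0, 0, 0, 0, 0, 0, 0.8],
], grip_force=80)

```text
time: 9.1
tcp_pos: [0.4554, -0.0438, 0.1271]
tcp_rot: [2.619, -0.002, 1.589]
ft_force: [-9.1, -0.8, 0.6]
grip_width: 0.0093
gripper_force: 50.3
```

```bash
python3 g.py .449 -.0425 .140
```

```text
[ 0.4554 -0.0438  0.1271] z [ 0.4987  0.0108 -0.8667] y [0.8666 0.0149 0.4988] [-0.4235 -0.2464 -0.9232  0.4149  0.2165  1.1826] [-9.0668 -0.782   0.5517] 0.009331841202496893
b along z -0.014332253719345774 along y 0.0009160742323418092 along x 0.0014578307695287806
```

```bash
cat > e.py <<'E'
import numpy as np
np.set_printoptions(precision=4,suppress=True)
h=np.array([.551,.1115]);v=np.array([.449,.1405])-h;a0=np.arctan2(v[1],-v[0]);print(np.linalg.norm(v),a0)
f=lambda a,t:h+.105*np.array([-np.cos(a0+a),np.sin(a0+a)])+.014*np.array([np.sin(t),-np.cos(t)])
A=np.r_[0,np.linspace(.1,1.66,16)];T=np.interp(A,[0,.3,1.4,2],[.523,.523,0,0])
for i in range(1,17):print(round(A[i],2),np.round(f(A[i],T[i])-f(A[i-1],T[i-1]),4),round(T[i-1]-T[i],3),f(A[i],T[i]))
E
python3 e.py
```

```text
0.10604244433244647 0.2770043229420266
0.1 [0.0034 0.0099] 0.0 [0.4604 0.138 ]
0.2 [0.0045 0.0099] 0.0 [0.4649 0.148 ]
0.31 [0.0055 0.0094] 0.004 [0.4704 0.1573]
0.41 [0.0059 0.0084] 0.049 [0.4763 0.1658]
0.52 [0.0067 0.0078] 0.049 [0.483  0.1735]
0.62 [0.0075 0.007 ] 0.049 [0.4906 0.1805]
0.72 [0.0082 0.0061] 0.049 [0.4988 0.1866]
0.83 [0.0088 0.0052] 0.049 [0.5076 0.1918]
0.93 [0.0093 0.0042] 0.049 [0.5169 0.196 ]
1.04 [0.0097 0.0032] 0.049 [0.5266 0.1992]
1.14 [0.01   0.0021] 0.049 [0.5366 0.2014]
1.24 [0.0102 0.001 ] 0.049 [0.5468 0.2024]
1.35 [ 0.0102 -0.0001] 0.049 [0.557  0.2024]
1.45 [ 0.0105 -0.0012] 0.025 [0.5675 0.2012]
1.56 [ 0.0107 -0.0023] 0.0 [0.5782 0.1989]
1.66 [ 0.0104 -0.0034] 0.0 [0.5886 0.1955]
```

>>> jog_arm([
  [0.0035, 0, 0.01, 0, 0, 0, 0.8],
  [0.0045, 0, 0.01, 0, 0, 0, 0.8],
  [0.0055, 0, 0.0095, 0, 0, 0, 0.8],
  [0.006, 0, 0.0085, 0, 0.05, 0, 0.8],
])

```text
time: 9.6
tcp_pos: [0.4723, -0.044, 0.1637]
tcp_rot: [2.675, -0.002, 1.587]
ft_force: [-13.2, -4.3, -2.4]
grip_width: 0.0096
gripper_force: 48.6
```

```bash
python3 g.py .4765 -.0425 .178; python3 c.py 5 finger_bar:.178
```

```text
[ 0.4723 -0.044   0.1637] z [ 0.4495  0.0097 -0.8932] y [0.8931 0.0138 0.4496] [-0.3819 -0.2152 -0.7717  0.5807  0.1775  1.212 ] [-13.1662  -4.3095  -2.4327] 0.009596141944941336
b along z -0.01084016472531713 along y 0.010171628973355312 along x 0.0014341627608637165
finger_bar [321.  237.9] 0.59 [ 0.4657 -0.0168  0.178 ]
[ 0.4746 -0.044   0.1664] [ 2.6721 -0.0023  1.589 ] 0.00952261416988633 9.7 [-0.381  -0.2149 -0.766   0.5832  0.1787  1.2119] [-26.2145  -1.4806  12.7762]
```

>>> jog_arm([
  [0.004, 0, 0.009, 0, 0.05, 0, 0.68],
  [0.0065, 0, 0.0075, 0, 0.05, 0, 0.68],
  [0.008, 0, 0.006, 0, 0.05, 0, 0.68],
  [0.009, 0, 0.005, 0, 0.05, 0, 0.68],
])

```text
time: 10.2
tcp_pos: [0.5062, -0.0438, 0.1965]
tcp_rot: [2.863, -0.006, 1.591]
ft_force: [-3.3, 0.0, 2.6]
grip_width: 0.0138
gripper_force: 1.7
```

```bash
python3 g.py .5035 -.0425 .205; python3 c.py 6 finger_bar:.205
```

```text
[ 0.5062 -0.0438  0.1965] z [ 0.2751  0.0116 -0.9613] y [0.9612 0.0176 0.2753] [-0.3029 -0.0333 -0.4592  0.8816  0.0932  1.261 ] [-3.2889  0.0294  2.6292] 0.013809274712372182
b along z -0.008899516824479002 along y -0.00019744354666155527 along x 0.0014442907861683945
finger_bar [319.4 236.8] 0.64 [ 0.5038 -0.0181  0.205 ]
[ 0.5088 -0.0445  0.1974] [ 2.8584 -0.0053  1.5914] 0.013664176617636971 10.3 [-0.3029 -0.0319 -0.4568  0.8782  0.0938  1.2606] [-1.1946 -0.7132  2.129 ]
```

>>> jog_arm([
  [0.0095, 0, 0.004, 0, 0.05, 0, 0.68],
  [0.0095, 0, 0.003, 0, 0.05, 0, 0.68],
  [0.01, 0, 0.002, 0, 0.05, 0, 0.68],
  [0.01, 0, 0.001, 0, 0.05, 0, 0.68],
  [0.01, 0, 0, 0, 0.05, 0, 0.68],
  [0.0105, 0, -0.002, 0, 0, 0, 0.68],
  [0.0105, 0, -0.003, 0, 0, 0, 0.68],
  [0.01, 0, -0.0035, 0, 0, 0, 0.68],
])

```text
time: 11.3
tcp_pos: [0.5876, -0.0447, 0.1974]
tcp_rot: [3.107, -0.01, 1.588]
ft_force: [5.7, -0.6, -1.5]
grip_width: 0.0135
gripper_force: 2.5
```

```bash
python3 g.py .585 -.0425 .21; python3 c.py 7 finger_bar:.21
```

```text
[ 0.5876 -0.0447  0.1974] z [ 0.0341  0.0101 -0.9994] y [0.9993 0.017  0.0342] [-0.2214  0.3191  0.0015  1.2221  0.0173  1.3325] [ 5.6905 -0.6178 -1.5136] 0.01351102279422802
b along z -0.012654936948253271 along y -0.002150475687699471 along x 0.0023729719935388525
finger_bar [326.5 235. ] 0.55 [ 0.5905 -0.0173  0.21  ]
[ 0.5883 -0.0447  0.197 ] [ 3.1067 -0.0098  1.5883] 0.013741654524962038 11.4 [-0.2214  0.3201  0.0019  1.221   0.0177  1.3324] [ 5.7066 -1.1826 -0.5238]
```

View pics/w7.png

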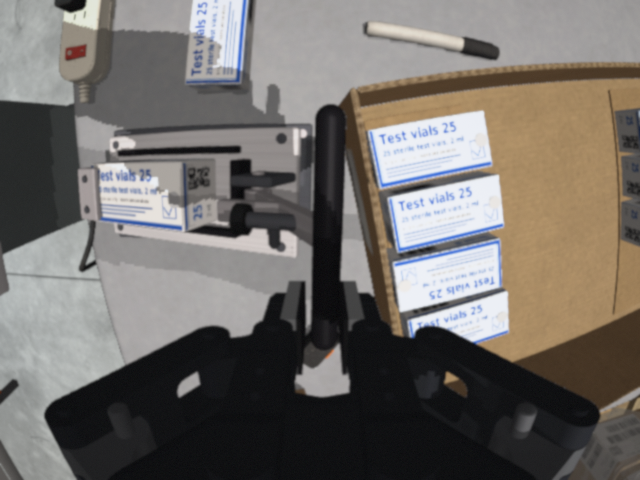

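The bar is past centre and the spring now pushes it open (+5.7 N). I'll release, lift and turn to the carton.

>>> jog_arm([
  [0, 0, 0, 0, 0, 0, 0.2],
  [0, 0, 0, 0, 0, 0, -1],
  [0, 0, 0, 0, 0, 0, -1],
  [0, 0, 0.035, 0, 0.03, 0, -1],
  [0, 0, 0.035, 0, 0, 0, -1],
  [-0.016, 0.003, 0, 0, 0, 0.175, -1],
  [-0.018, 0.003, 0, 0, 0, 0.175, -1],
  [-0.018, 0.003, 0, 0, 0, 0.175, -1],
  [-0.018, 0.003, 0, 0, 0, 0.175, -1],
  [-0.018, 0.003, 0, 0, 0, 0.175, -1],
  [-0.018, 0.003, -0.015, 0, 0, 0.175, -1],
  [-0.018, 0.003, -0.015, 0, 0, 0.175, -1],
  [-0.018, 0.003, -0.015, 0, 0, 0.175, -1],
  [-0.016, 0.003, -0.015, 0, 0, 0.175, -1],
  [0, 0, -0.01, 0, -0.175, 0, -1],
  [0, 0, -0.01, 0, -0.175, 0, -1],
  [0, 0, 0, 0, 0, 0, -1],
])

```text
time: 13.52
tcp_pos: [0.4191, -0.015, 0.181]
tcp_rot: [-3.137, 0.329, -3.121]
ft_force: [-0.1, 0.0, 0.3]
grip_width: 0.0853
gripper_force: 0.0
```

```bash
python3 g.py .4545 -.0165 .069; python3 c.py 8 finger_bar:.2 carton_mid:.069 jig_lip:.069 tray:0; python3 - <<'E'
from h import *
r={}
for n in("scene","top"):
    d=cam(n)
    for t in("finger_bar","carton_mid"):
        q=spot_point(n,t)
        if q:r.setdefault(t,[]).append(ray(d,q[0]["at"]));print(n,t,q[0])
for t in r: print(t,tri(r[t]) if len(r[t])>1 else "")
E
```

```text
[ 0.4191 -0.015   0.181 ] z [ 0.323   0.0023 -0.9464] y [-0.0192  0.9998 -0.0041] [-0.3034 -0.2517 -0.6932  0.8151  0.0989 -0.3076] [-0.1015  0.0035  0.3136] 0.08533645380132573
b along z 0.11742410248819247 along y -0.0017038933311632957 along x 0.0027147644973045185
carton_mid [320.7 219.5] 0.92 [ 0.4504 -0.0173  0.069 ]
jig_lip [323.8 168.7] 0.75 [ 0.4096 -0.0159  0.069 ]
tray [ 70.  227.8] 0.8 [ 0.5052 -0.3064  0.    ]
[ 0.4308 -0.0182  0.1893] [-3.1327  0.3416 -3.1185] 0.08557297700303404 13.775 [-0.3023 -0.242  -0.6703  0.8148  0.0988 -0.3075] [-0.2916 -0.9459  1.265 ]
scene finger_bar {'at': [307.3, 164.1], 'score': 0.7}
scene carton_mid {'at': [262.0, 256.1], 'score': 0.59}
top finger_bar {'at': [256.6, 198.9], 'score': 0.61}
top carton_mid {'at': [262.7, 283.4], 'score': 0.81}
finger_bar [ 0.59646469 -0.01109044  0.2058334 ]
carton_mid [ 0.45572315 -0.01395665  0.06261937]
```

View pics/w8.png

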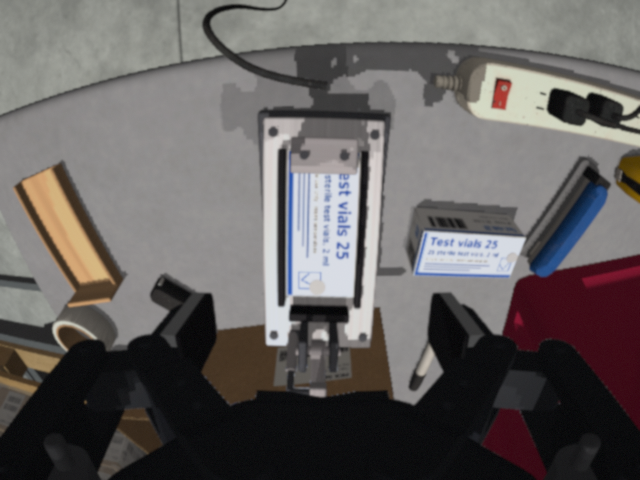

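The finger stays open, with its bar at about (0.596, -0.011, 0.206). The carton is centred between the fingers at column 320 and still under the lip, so I'll lower and grip.

>>> jog_arm([
  [0.006, 0, -0.03, 0, 0, 0, -1],
  [0.007, 0, -0.03, 0, 0, 0, -1],
  [0.007, 0.001, -0.03, 0, 0, 0, -1],
  [0.004, 0, -0.015, 0, 0, 0, -1],
  [0.003, 0, -0.01, 0, 0, 0, -1],
  [0, 0, 0, 0, 0, 0, -1],
], grip_force=35)

```text
time: 14.82
tcp_pos: [0.4548, -0.0163, 0.0714]
tcp_rot: [-3.134, 0.338, -3.119]
ft_force: [-0.3, 0.4, -0.2]
grip_width: 0.0854
gripper_force: 0.0
```

```bash
python3 g.py .4545 -.0165 .069; python3 c.py 9 carton_mid:.069 jig_lip:.08
```

```text
[ 0.4548 -0.0163  0.0714] z [ 0.3316  0.0002 -0.9434] y [-0.0201  0.9998 -0.0069] [-0.2762 -0.0597 -0.8479  0.4566  0.0907 -0.2826] [-0.2899  0.4106 -0.1625] 0.0854247429010161
b along z 0.002173208210109216 along y -0.00017961928061387911 along x 0.0010729512260917308
carton_mid [324.4 277.5] 0.62 [ 0.4502 -0.0168  0.069 ]
jig_lip [331.7 199. ] 0.62 [ 0.405  -0.0154  0.08  ]
[ 0.4555 -0.0165  0.0727] [-3.1335  0.3403 -3.1188] 0.08554574834871291 14.975 [-0.2762 -0.0617 -0.8469  0.4571  0.0907 -0.2826] [-0.3664  0.2162  0.9408]
```

View pics/w9.png

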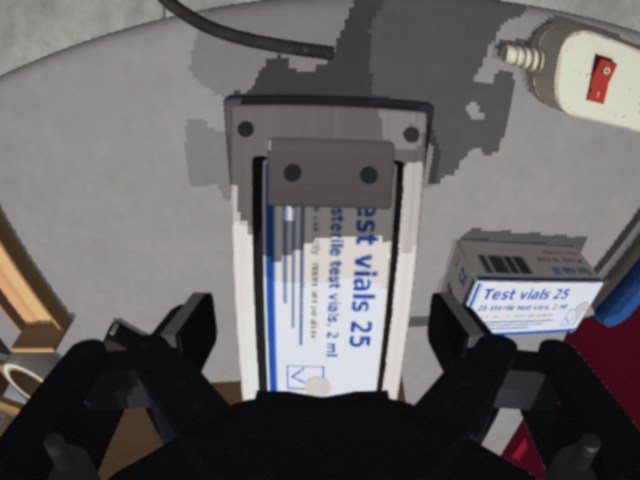

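>>> jog_arm([
  [0.002, 0, 0.003, 0, 0, 0, 0],
  [0, 0, 0, 0, 0, 0, 0.3],
  [0, 0, 0, 0, 0, 0, 0.4],
  [0, 0, 0, 0, 0, 0, 0.4],
  [0, 0, 0, 0, 0, 0, 0.4],
  [0, 0, 0, 0, 0, 0, 0.4],
], grip_force=35)

```text
time: 15.72
tcp_pos: [0.4577, -0.0172, 0.078]
tcp_rot: [-3.132, 0.343, -3.12]
ft_force: [-19.5, -2.9, 33.9]
grip_width: 0.0401
gripper_force: 35.7
```

The force of about 39 N along the bed normal says the tips swung forward onto the guides. I'll open, back off along the normal and grip again.

>>> jog_arm([
  [0, 0, 0, 0, 0, 0, 0],
  [-0.002, 0, 0.005, 0, 0, 0, -0.5],
  [-0.001, 0, 0.003, 0, 0, 0, -0.5],
  [0, 0, 0, 0, 0, 0, -0.5],
])

```text
time: 16.23
tcp_pos: [0.454, -0.0164, 0.083]
tcp_rot: [-3.134, 0.339, -3.119]
ft_force: [-0.7, -0.4, 0.6]
grip_width: 0.0638
gripper_force: 0.0
```

```bash
python3 g.py .4545 -.0165 .069; python3 c.py 10 carton_mid:.069 jig_lip:.08
```

```text
[ 0.454  -0.0164  0.083 ] z [ 0.333  -0.0002 -0.9429] y [-0.0201  0.9998 -0.0073] [-0.277  -0.0798 -0.8315  0.4916  0.091  -0.2834] [-0.685  -0.4405  0.5627] 0.06383951994221512
b along z 0.013414927662768174 along y -4.726120722888064e-05 along x 0.004207037879927216
[ 0.4538 -0.0163  0.0826] [-3.1341  0.3386 -3.1189] 0.0641612110575141 16.375 [-0.277  -0.0791 -0.8318  0.4913  0.091  -0.2834] [ 0.2523 -0.141  -0.0739]
```

View pics/w10.png

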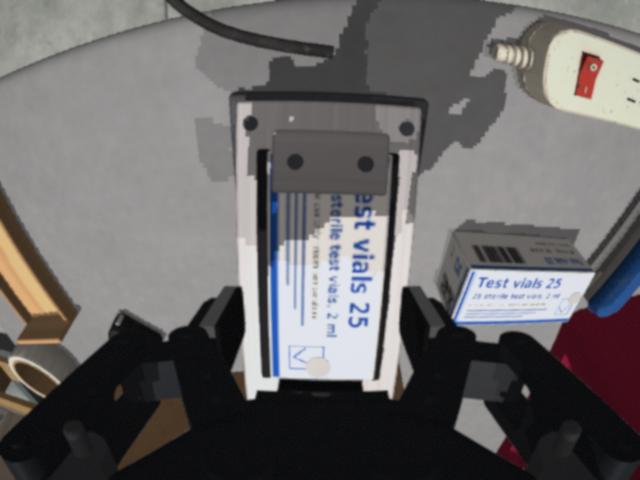

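The carton hasn't moved. I'll close from here, 13 mm above its centre.

>>> jog_arm([
  [0.004, 0, 0.0015, 0, 0, 0, -0.3],
  [0, 0, 0, 0, 0, 0, -0.1],
  [0, 0, 0, 0, 0, 0, 0.2],
  [0, 0, 0, 0, 0, 0, 0.2],
], grip_force=30)

```text
time: 16.88
tcp_pos: [0.4578, -0.0163, 0.0843]
tcp_rot: [-3.134, 0.339, -3.119]
ft_force: [1.0, -0.5, -0.4]
grip_width: 0.0341
gripper_force: 0.0
```

```bash
python3 g.py .4545 -.0165 .069; cat > v.py <<'E'
from h import *
s=read_state();p=np.array(s["tcp_pos"]);R=Ro.from_euler('xyz',s["tcp_rot"]).as_matrix()
d=cam("scene");im=d["image"].copy();t=cam("top");w=cam("wrist")["image"]
for n in("scene","top","wrist"): print(n,spot_point(n,"carton_mid")[:1],spot_point(n,"carton_mid") and atz({"scene":d,"top":t}.get(n,t),spot_point(n,"carton_mid")[0]["at"],.069))
def big(im,c,r,wd,ht,k):return cv2.resize(im[r:r+ht,c:c+wd],None,fx=k,fy=k,interpolation=cv2.INTER_CUBIC)
B=big(im,205,170,133,100,6)[:600,:798]
B=cv2.resize(im[165:265,210:310],(400,400),interpolation=3)
k=4
u=np.array([np.cos(.349),0,np.sin(.349)]);n=np.array([-np.sin(.349),0,np.cos(.349)])
c=np.array([.4545,-.0165,.069]);pts=[c+a*.053*u+np.array([0,b*.025,0])+e*.0215*n for a in(-1,1) for b in(-1,1) for e in(-1,1)]
for P,col in [(q,(0,255,0)) for q in pts]+[(p,(0,0,255))]+[(p+R[:,1]*sg*s["grip_width"]/2+R[:,2]*.008,(255,0,255)) for sg in(-1,1)]:
    a=(proj(d,P)[0]-[210,165])*k
    cv2.circle(B,tuple(int(x) for x in a),3,col,-1)
W=cv2.resize(w[100:450,145:495],(400,400),interpolation=3)
cv2.imwrite("pics/v1.png",np.hstack([W,B]))
E
python3 v.py
```

```text
[ 0.4578 -0.0163  0.0843] z [ 0.3326 -0.0001 -0.9431] y [-0.0201  0.9998 -0.0072] [-0.2739 -0.0733 -0.8218  0.495   0.09   -0.2803] [ 0.9907 -0.4908 -0.3502] 0.03408583025272709
b along z 0.013337683690501392 along y 3.504653959641104e-06 along x 0.008251533494813426
scene [{'at': [259.4, 256.2], 'score': 0.97}] [ 0.44714513 -0.02065034  0.069     ]
top [{'at': [261.0, 283.4], 'score': 0.94}] [ 0.4535224  -0.00936785  0.069     ]
wrist [{'at': [324.6, 255.1], 'score': 0.65}] [ 0.51261219 -0.13810363  0.069     ]
```

View pics/v1.png

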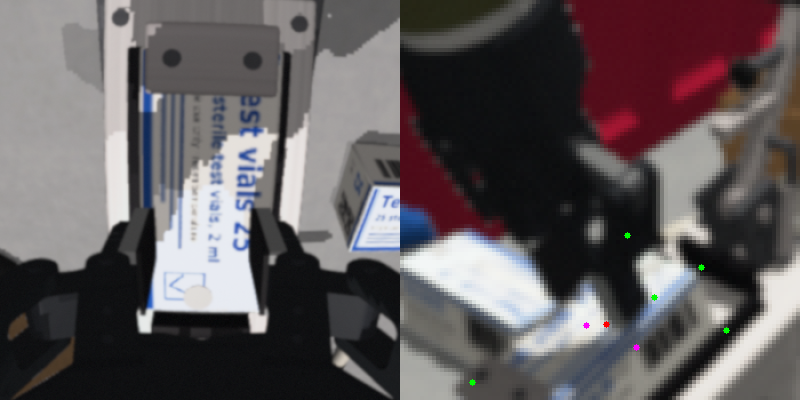

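The fingers closed above the carton: its top at crop (200,250) passes under them, and the tips sit about at its top face. So the true tips at mid-opening are about 8 mm behind the TCP. I'll open and go 24 mm deeper.

>>> jog_arm([
  [0, 0, 0.002, 0, 0, 0, -1],
  [0, 0, 0, 0, 0, 0, -1],
  [0, 0, 0, 0, 0, 0, -1],
  [0.001, 0, -0.01, 0, 0, 0, -1],
  [0.0015, 0, -0.01, 0, 0, 0, -1],
  [0.0015, 0, -0.006, 0, 0, 0, -1],
  [0, 0, 0, 0, 0, 0, -0.5],
  [0, 0, 0, 0, 0, 0, -0.3],
  [0, 0, 0, 0, 0, 0, -0.2],
], grip_force=30)

```text
time: 18.6
tcp_pos: [0.4621, -0.0162, 0.0607]
tcp_rot: [-3.134, 0.34, -3.119]
ft_force: [0.9, 0.3, 0.3]
grip_width: 0.0515
gripper_force: 0.4
```

Width is 51.5 mm at the carton with no press force. I'll grip and slide up the slope.

>>> jog_arm([
  [0, 0, 0, 0, 0, 0, 0.1],
  [0, 0, 0, 0, 0, 0, 0.1],
  [0, 0, 0, 0, 0, 0, 0.1],
], grip_force=30)

```text
time: 18.98
tcp_pos: [0.4621, -0.0163, 0.061]
tcp_rot: [-3.134, 0.34, -3.119]
ft_force: [-3.3, 2.1, 4.8]
grip_width: 0.0494
gripper_force: 30.5
```

>>> jog_arm([
  [0.004, 0, 0.0015, 0, 0, 0, 0.1],
  [0.004, 0, 0.0015, 0, 0, 0, 0.1],
  [0.004, 0, 0.0015, 0, 0, 0, 0.1],
  [0.004, 0.0005, 0.0014, 0, 0, 0, 0.1],
  [0.003, 0, 0.001, 0, 0, 0, 0.1],
  [0, 0, 0, 0, 0, 0, 0.1],
], grip_force=35)

```text
time: 19.73
tcp_pos: [0.4761, -0.0155, 0.0659]
tcp_rot: [-3.134, 0.331, -3.12]
ft_force: [-21.5, -0.1, 19.8]
grip_width: 0.0493
gripper_force: 33.8
```

```bash
python3 c.py 11 carton_mid:.075 jig_lip:.08; python3 - <<'E'
from h import *
r=[]
for n in("scene","top"):
    d=cam(n);q=spot_point(n,"carton_mid")
    if q:r.append(ray(d,q[0]["at"]));print(n,q[0],atz(d,q[0]["at"],.075))
E
```

```text
jig_lip [325.7 148.8] 0.94 [ 0.4059 -0.0171  0.08  ]
[ 0.4761 -0.0155  0.0659] [-3.1337  0.3312 -3.12  ] 0.04956962466828869 19.875 [-0.2558 -0.0042 -0.8093  0.4443  0.0815 -0.2629] [-20.4226   0.1864  18.7866]
scene {'at': [264.4, 252.0], 'score': 0.98} [ 0.45696055 -0.02425392  0.075     ]
top {'at': [262.3, 273.5], 'score': 0.61} [ 0.47327694 -0.01211413  0.075     ]
```

>>> jog_arm([
  [-0.0005, 0, 0.001, 0, 0, 0, 0.1],
  [0, 0, 0.0005, 0, 0, 0, 0.1],
  [0, 0, 0, 0, 0, 0, 0.1],
])

```text
time: 20.45
tcp_pos: [0.4808, -0.016, 0.0689]
tcp_rot: [-3.134, 0.34, -3.119]
ft_force: [0.1, 0.1, -1.4]
grip_width: 0.0491
gripper_force: 36.1
```

Sliding is done (20 mm along the slope) and the force is gone. I'll lift along the bed normal and carry it over to the tray.

>>> jog_arm([
  [-0.006, 0, 0.016, 0, 0, 0, 0.1],
  [-0.006, 0, 0.016, 0, 0, 0, 0.1],
  [-0.006, 0, 0.016, 0, 0, 0, 0.1],
  [-0.005, 0, 0.03, 0, 0, 0, 0.1],
  [-0.005, 0, 0.03, 0, 0, 0, 0.1],
  [0, -0.03, 0, 0, 0.085, 0, 0.1],
  [0, -0.04, 0, 0, 0.085, 0, 0.1],
  [0.01, -0.045, 0, 0, 0.085, 0, 0.1],
  [0.012, -0.045, 0, 0, 0.085, 0, 0.1],
  [0.013, -0.045, 0, 0, 0, 0.06, 0.1],
  [0.013, -0.045, 0, 0, 0, 0.06, 0.1],
  [0.012, -0.035, 0, 0, 0, 0.06, 0.1],
  [0, 0, 0, 0, 0, 0, 0.1],
  [0, 0, 0, 0, 0, 0, 0.1],
])

```text
time: 22.2
tcp_pos: [0.5122, -0.3005, 0.1761]
tcp_rot: [3.14, -0.001, -2.941]
ft_force: [0.4, 0.0, -1.6]
grip_width: 0.0493
gripper_force: 36.7
```

```bash
cat > t.py <<'E'
from h import *
np.set_printoptions(precision=4,suppress=True)
s=read_state();print(s["tcp_pos"],s["tcp_rot"],s["grip_width"],s["gripper_force"],s["ft_force"],s["time"])
r={}
for n in("scene","top","wrist"):
    d=cam(n)
    for t in("tray","carton_mid","finger_bar"):
        q=spot_point(n,t)
        if q and q[0]["score"]>.5:
            r.setdefault(t,[]).append(ray(d,q[0]["at"],n=="wrist"));print(n,t,np.round(q[0]["at"]),round(q[0]["score"],2),atz(d,q[0]["at"],{"tray":0,"carton_mid":.18,"finger_bar":.206}[t],n=="wrist"))
for t in r:print(t,tri(r[t]) if len(r[t])>1 else 0)
E
python3 t.py
```

```text
[ 0.5122 -0.3005  0.1761] [ 3.1404 -0.0015 -2.9408] 0.04927738839109908 36.676477789878845 [ 0.4146  0.0107 -1.6336] 22.2
scene tray [408. 331.] 0.86 [ 0.5171 -0.3055  0.    ]
scene carton_mid [409. 236.] 0.77 [ 0.5125 -0.295   0.18  ]
scene finger_bar [309. 164.] 0.65 [ 0.5999 -0.0113  0.206 ]
top tray [400. 256.] 0.81 [ 0.5199 -0.3067  0.    ]
top carton_mid [418. 250.] 0.64 [ 0.5119 -0.3018  0.18  ]
top finger_bar [257. 198.] 0.73 [ 0.5984 -0.0127  0.206 ]
wrist carton_mid [320. 280.] 0.55 [ 0.5081 -0.304   0.18  ]
tray [ 0.5191 -0.3059 -0.0008]
carton_mid [ 0.5087 -0.3011  0.1828]
finger_bar [ 0.5982 -0.0128  0.2068]
```

>>> jog_arm([
  [0.003, -0.003, -0.03, 0, 0, 0, 0.1],
  [0.002, -0.001, -0.035, 0, 0, 0.004, 0.1],
  [0, 0, -0.035, 0, 0, 0, 0.1],
  [0, 0, -0.025, 0, 0, 0, 0.1],
  [0, 0, -0.012, 0, 0, 0, 0.1],
  [0, 0, 0, 0, 0, 0, 0.1],
])

```text
time: 23.55
tcp_pos: [0.5171, -0.3046, 0.0393]
tcp_rot: [3.141, -0.002, -2.936]
ft_force: [0.3, 0.8, -0.7]
grip_width: 0.0492
gripper_force: 36.6
```

```bash
sed -i 's/"carton_mid":.18/"carton_mid":.046/' t.py; python3 t.py; python3 -c "
import cv2;a=cv2.imread('pics/scene1.png')" 
```

```text
[ 0.5171 -0.3046  0.0393] [ 3.1407 -0.0017 -2.9363] 0.049200278976608496 36.64940893650055 [ 0.2659  0.8167 -0.7498] 23.55
scene tray [407. 330.] 0.83 [ 0.5164 -0.3035  0.    ]
scene carton_mid [409. 310.] 0.66 [ 0.5137 -0.3051  0.046 ]
scene finger_bar [304. 164.] 0.86 [ 0.5923 -0.0048  0.206 ]
top tray [401. 258.] 0.63 [ 0.5153 -0.3097  0.    ]
top finger_bar [257. 198.] 0.62 [ 0.5986 -0.0123  0.206 ]
wrist carton_mid [320. 283.] 0.56 [ 0.5139 -0.3086  0.046 ]
tray [ 0.5136 -0.3072  0.0042]
carton_mid [ 0.512  -0.3076  0.0484]
finger_bar [ 0.5949 -0.009   0.2068]
```

>>> jog_arm([
  [0, 0, -0.008, 0, 0, 0, 0.1],
  [0, 0, -0.006, 0, 0, 0, 0.1],
  [0, 0, -0.003, 0, 0, 0, 0.1],
  [0, 0, 0, 0, 0, 0, 0.1],
])

```text
time: 24.65
tcp_pos: [0.5171, -0.3046, 0.0223]
tcp_rot: [3.141, -0.001, -2.936]
ft_force: [-0.2, -0.4, -1.2]
grip_width: 0.0491
gripper_force: 36.7
```

>>> jog_arm([
  [0, 0, -0.002, 0, 0, 0, 0.1],
  [0, 0, -0.002, 0, 0, 0, 0.1],
  [0, 0, 0, 0, 0, 0, 0.1],
])

```text
time: 25.02
tcp_pos: [0.5174, -0.3048, 0.0187]
tcp_rot: [-3.142, -0.001, -2.936]
ft_force: [-0.6, 0.2, -0.6]
grip_width: 0.0495
gripper_force: 36.7
```

>>> jog_arm([
  [0, 0, -0.002, 0, 0, 0, 0.1],
  [0, 0, 0, 0, 0, 0, 0.1],
])

```text
time: 25.28
tcp_pos: [0.5177, -0.305, 0.0173]
tcp_rot: [-3.141, -0.0, -2.936]
ft_force: [-0.0, -0.1, 2.4]
grip_width: 0.049
gripper_force: 37.1
```

The carton is down on the tray floor. I'll slide it toward the closed end.

>>> jog_arm([
  [0.003, 0.0006, 0, 0, 0, 0, 0.1],
  [0.003, 0.0006, 0, 0, 0, 0, 0.1],
  [0.003, 0.0006, 0, 0, 0, 0, 0.1],
  [0, 0, 0, 0, 0, 0, 0.1],
])

```text
time: 25.78
tcp_pos: [0.5269, -0.3033, 0.0172]
tcp_rot: [-3.141, -0.0, -2.936]
ft_force: [-2.5, -0.1, 4.4]
grip_width: 0.0493
gripper_force: 37.3
```

>>> jog_arm([
  [0.002, 0.0004, 0, 0, 0, 0, 0.1],
  [0.002, 0.0004, 0, 0, 0, 0, 0.1],
  [0, 0, 0, 0, 0, 0, 0.1],
])

```text
time: 26.15
tcp_pos: [0.5307, -0.3026, 0.0173]
tcp_rot: [-3.141, -0.001, -2.936]
ft_force: [-2.5, -0.0, 5.9]
grip_width: 0.049
gripper_force: 37.3
```

>>> jog_arm([
  [0.002, 0.0004, 0, 0, 0, 0, 0.1],
  [0.002, 0.0004, 0, 0, 0, 0, 0.1],
  [0, 0, 0, 0, 0, 0, 0.1],
])

```text
time: 26.52
tcp_pos: [0.5347, -0.3017, 0.0172]
tcp_rot: [-3.141, -0.001, -2.936]
ft_force: [-3.7, -0.9, 5.8]
grip_width: 0.0493
gripper_force: 37.3
```

>>> jog_arm([
  [0.002, 0.0004, 0, 0, 0, 0, 0.1],
  [0.002, 0.0004, 0, 0, 0, 0, 0.1],
  [0, 0, 0, 0, 0, 0, 0.1],
])

```text
time: 26.9
tcp_pos: [0.5366, -0.3014, 0.0172]
tcp_rot: [-3.141, -0.005, -2.937]
ft_force: [-8.7, -2.4, 7.7]
grip_width: 0.0492
gripper_force: 37.2
```

>>> jog_arm([
  [0.002, 0.0004, 0, 0, 0, 0, 0.1],
  [0, 0, 0, 0, 0, 0, 0.1],
])

```text
time: 27.15
tcp_pos: [0.5373, -0.3015, 0.0171]
tcp_rot: [-3.14, -0.007, -2.938]
ft_force: [-11.8, -3.7, 10.0]
grip_width: 0.0492
gripper_force: 35.5
```

```bash
sed -i 's/"carton_mid":.046/"carton_mid":.0275/' t.py; python3 t.py
```

```text
[ 0.5373 -0.3015  0.0171] [-3.1402 -0.0072 -2.9378] 0.04915470183411847 35.49730181694031 [-11.7766  -3.7335   9.967 ] 27.15
scene tray [406. 331.] 0.73 [ 0.5146 -0.3034  0.    ]
scene carton_mid [412. 314.] 0.59 [ 0.5282 -0.3039  0.0275]
scene finger_bar [309. 163.] 0.61 [ 0.5998 -0.0094  0.206 ]
top carton_mid [203. 175.] 0.72 [0.6905 0.1271 0.0275]
top finger_bar [259. 197.] 0.65 [ 0.6011 -0.0158  0.206 ]
wrist carton_mid [322. 279.] 0.93 [ 0.5297 -0.305   0.0275]
tray 0
carton_mid [ 0.6392 -0.1349 -0.044 ]
finger_bar [ 0.5988 -0.0141  0.2076]
```

The force climbs with no travel, so the carton is against the wall. I'll release and lift.

>>> jog_arm([
  [0, 0, 0, 0, 0, 0, -0.3],
  [0, 0, 0, 0, 0, 0, -1],
  [0, 0, 0, 0, 0, 0, -1],
  [0, 0, 0, 0, 0, 0, -1],
  [0, 0, 0.015, 0, 0, 0, -1],
  [0, 0, 0.03, 0, 0, 0, -1],
  [0, 0, 0.05, 0, 0, 0, -1],
  [-0.02, 0, 0.05, 0, 0, 0, -1],
  [-0.03, 0, 0.02, 0, 0, 0, -1],
  [0, 0, 0, 0, 0, 0, -1],
])

```text
time: 29.0
tcp_pos: [0.4904, -0.3011, 0.1855]
tcp_rot: [-3.137, 0.002, -2.937]
ft_force: [0.3, -0.5, 0.6]
grip_width: 0.0855
gripper_force: 0.0
```

```bash
python3 t.py; python3 - <<'E'
from h import *
d=cam("top");cv2.imwrite("pics/top_end.png",d["image"])
im=d["image"][200:310,370:440].astype(int);hsv=cv2.cvtColor(d["image"],cv2.COLOR_BGR2HSV)
# carton: bright low-saturation/blue pixels within the tray area
m=np.zeros(hsv.shape[:2],np.uint8);m[205:305,370:435]=((hsv[205:305,370:435,1]<60)&(hsv[205:305,370:435,2]>170))|((hsv[205:305,370:435,0]>95)&(hsv[205:305,370:435,0]<130)&(hsv[205:305,370:435,1]>80))
m=cv2.morphologyEx(m,cv2.MORPH_OPEN,np.ones((2,2)));n,l,st,_=cv2.connectedComponentsWithStats(cv2.dilate(m,np.ones((5,5))));k=1+st[1:,4].argmax()
pts=np.argwhere((l==k)&(m>0))[:,::-1].astype(np.float32);r=cv2.minAreaRect(pts);b=cv2.boxPoints(r)
c=[atz(d,q,.049) for q in b];print(np.round(c,4));print("centre",np.mean(c,0))
f=np.array([.979,.2036]);print("f,l",np.mean(c,0)[:2]@f,np.mean(c,0)[:2]@[-.2036,.979])
e=[np.linalg.norm(c[i][:2]-c[i-1][:2]) for i in range(4)];i=int(np.argmax(e));v=(c[i]-c[i-1])[:2];print(e,"yaw",np.arctan2(v[1],v[0]))
E
```

```text
[ 0.4904 -0.3011  0.1855] [-3.1373  0.0025 -2.9375] 0.08547831179635006 0.0 [ 0.2828 -0.5294  0.6362] 29.0
scene tray [406. 334.] 0.58 [ 0.5078 -0.3085  0.    ]
scene carton_mid [412. 314.] 0.56 [ 0.5272 -0.3039  0.0275]
scene finger_bar [307. 164.] 0.89 [ 0.5936 -0.0117  0.206 ]
top tray [398. 260.] 0.7 [ 0.5092 -0.3025  0.    ]
top carton_mid [399. 247.] 0.58 [ 0.5355 -0.2993  0.0275]
top finger_bar [257. 199.] 0.76 [ 0.5979 -0.0121  0.206 ]
wrist carton_mid [306. 263.] 0.76 [ 0.5331 -0.3069  0.0275]
tray [ 0.5107 -0.3049 -0.0042]
carton_mid [ 0.5353 -0.3025  0.021 ]
finger_bar [ 0.5969 -0.0109  0.2051]
[[ 0.5276 -0.2478  0.049 ]
 [ 0.5964 -0.2712  0.049 ]
 [ 0.5717 -0.3465  0.049 ]
 [ 0.5034 -0.3225  0.049 ]]
centre [ 0.54974516 -0.29702166  0.049     ]
f,l 0.47772690216297453 -0.40271232288304953
[np.float64(0.07846044802119434), np.float64(0.07263811858336555), np.float64(0.07924996520353092), np.float64(0.0724393021542291)] yaw -1.8874884444807358
```

>>> jog_arm([
  [-0.04, 0.05, 0.02, 0, 0, 0, -1],
  [-0.03, 0.05, 0.02, 0, 0, 0, -1],
  [-0.02, 0.05, 0.02, 0, 0, 0, -1],
  [0, 0.05, 0.02, 0, 0, 0, -1],
  [0, 0, 0, 0, 0, 0, -1],
])

```text
time: 30.28
tcp_pos: [0.4035, -0.1014, 0.2625]
tcp_rot: [-3.139, 0.003, -2.932]
ft_force: [0.5, -1.1, 0.1]
grip_width: 0.0855
gripper_force: 0.0
```

```bash
cat > z.py <<'E'
from h import *
np.set_printoptions(precision=4,suppress=True)
d=cam("top");im=d["image"];o=np.array([.511,-.305]);f=np.array([.979,.2036]);l=np.array([-.2036,.979])
hsv=cv2.cvtColor(im,cv2.COLOR_BGR2HSV)
def prof(ax0,ax1,off,z,rng):
    for s in rng:
        P=np.r_[o+ax0*s+ax1*off,z];u=proj(d,P)[0];a=cv2.getRectSubPix(im,(1,1),tuple(map(float,u)))[0,0];print(int(s*1000),a,end=' ')
    print()
for off in(-.012,0,.012):prof(f,l,off,.049,np.arange(.058,.092,.002))
print("open end");prof(f,l,0.01,.049,np.arange(-.045,-.018,.003))
print("lateral");prof(l,f,.02,.049,np.arange(-.036,.037,.003))
for n in("top","scene"):
    e=cam(n)
    for t,z in(("carton_mid",.0275),("finger_bar",.206),("tray",0)):
        q=spot_point(n,t)
        if q:print(n,t,round(q[0]["score"],2),atz(e,q[0]["at"],z))
s=read_state();print(s["tcp_pos"],s["time"])
E
python3 z.py
```

```text
58 [225 217 211] 60 [224 212 204] 62 [221 204 195] 64 [223 216 209] 66 [226 212 201] 68 [225 218 210] 70 [216 211 208] 72 [171 180 187] 74 [128 164 193] 76 [116 167 205] 78 [118 155 180] 80 [123 136 145] 82 [139 144 148] 84 [141 145 148] 86 [141 145 149] 88 [142 148 152] 90 [142 147 152] 
58 [222 219 212] 60 [217 219 213] 62 [216 221 216] 64 [212 220 216] 66 [213 221 215] 68 [214 219 214] 70 [213 215 211] 72 [176 188 197] 74 [129 168 197] 76 [116 169 207] 78 [124 162 186] 80 [133 144 151] 82 [141 147 149] 84 [142 145 149] 86 [142 149 150] 88 [145 150 151] 90 [141 149 149] 
58 [227 221 216] 60 [226 221 216] 62 [225 220 215] 64 [226 222 217] 66 [225 221 216] 68 [224 220 215] 70 [217 215 212] 72 [180 192 200] 74 [134 171 199] 76 [121 170 205] 78 [128 158 182] 80 [140 149 153] 82 [144 148 151] 84 [145 152 154] 86 [145 154 155] 88 [147 154 156] 90 [147 153 155] 
open end
-45 [118 184 215] -41 [115 175 208] -38 [ 76 110 145] -35 [ 72  97 123] -32 [136 129 129] -29 [208 169 145] -26 [225 218 210] -23 [224 213 206] -20 [223 208 200] 
lateral
-36 [144 151 153] -32 [141 148 149] -29 [130 145 160] -26 [153 163 181] -23 [195 149 130] -20 [220 199 185] -17 [223 211 205] -14 [223 213 204] -11 [222 213 206] -8 [220 216 211] -5 [211 212 210] -2 [222 219 212] 0 [223 213 206] 3 [225 215 208] 6 [225 220 215] 9 [223 208 199] 12 [214 173 151] 15 [214 172 151] 18 [222 204 192] 21 [216 213 208] 24 [126 123 121] 27 [65 66 69] 30 [68 75 82] 33 [ 69  94 120] 36 [ 66 101 132] 
top carton_mid 0.9 [ 0.5357 -0.2961  0.0275]
top finger_bar 0.73 [ 0.5989 -0.0105  0.206 ]
top tray 0.64 [ 0.5075 -0.3061  0.    ]
scene carton_mid 0.88 [ 0.5351 -0.3018  0.0275]
scene finger_bar 0.97 [ 0.5926 -0.02    0.206 ]
scene tray 0.74 [ 0.5152 -0.3097  0.    ]
[ 0.4031 -0.1044  0.2599] 30.725
```

```bash
python3 -c "
from station import *
print(job_done())"
```

```text
the job is handed in; nothing more can be done
None
```

I handed the job in at about 31 s. In the last camera measurements the carton lay centred in the tray with no visible gap to the closed end, the hold-down finger stood open, and the arm was clear; the hand-in returned no verdict.

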